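Set and lock the carrier stop of a probe station

ROBOT

A 6-joint arm with a two-finger parallel gripper is mounted at the origin on the work surface. World frame = base frame: x ahead of the robot, y to its left, z up, the work surface at z = 0. Lengths are in mm, angles in degrees, forces in N, time in s.
With the tool pointing down it reaches from about 350 to 850 mm from the base axis. Payload 8.1 kg.
Tool frame: the origin (TCP) lies midway between the tips of the shut fingers; the grasp point (between the pads) lies 19 mm behind it; z points along the fingers, y is the line along which they close (so a half turn about z gives the same grasp; the last joint's range is limited). The gripper opens to 85 mm and grips with 20 to 120 N. Pads are 22 mm wide; open, the fingers measure 114 mm over their backs; the gripper's body (76 mm by 85 mm) begins 54 mm behind the grasp point. The pads swing forward as they close: fully open they stand 13 mm farther back than shut.
Start: joints at [-4.893, 7.471, 85.268, -0, 87.261, -4.893], TCP at [600.004, 0.022, 231.292] pointing down, gripper open.
Joint ranges: [-169.43, 169.43], [-51.17, 129.36], [1.28, 143.12], [-76.62, 256.62], [0, 156.53], [-152.29, 152.29]. Speed limits (degrees/s): [136.94, 136.94, 159.86, 180, 180, 180].

INTERFACE

Orientations are given as [roll, pitch, yaw] about the fixed x, y, z axes, in that order (R = Rz(yaw) Ry(pitch) Rx(roll)).
In Python, from bench import sense, snapshot, camera_params, hand_in, masks_of, pinpoint gives the robot as it stands.
- The arm moves only by the tool step_arm, never from a script. Its argument "targets" is a list of rows, each an object with "angular": the turn, a rotation vector about the tool's x, y, z scaled (see below), a list of three; "dp": the shift along the tool's x, y, z scaled (see below), a list of three; "fingers": the closure, from 0 (fully open) to 1 (shut). A call has exactly 8 rows; each row is the pose to reach, as a shift and turn from the pose commanded when the call began, along the tool's axes at that moment, turning the shorter way round; what a row does not reach only later rows make up. The controller multiplies each number of a shift by 0.2 m and each number of a turn by 180 degrees. A row lasts 1/8 s, in which the tool goes at most 62.5 mm and 10.7 degrees, less where a joint would pass 70% of its speed; a pose out of reach is approached as far as the arm can. A call with a number of a shift or a turn outside -1 to 1 is refused whole. A call with a gripper value outside its range is refused whole. The fingers move at their own pace and stop on an object; "newtons" is the grip in N (left out, the last holds). Time passes only in rows, so rows that repeat a pose let the fingers close, or fill a call up. It gives the time, the measured TCP pose, the force, the opening and the grip force at its end, in the units of the state.
- sense(): the state, without advancing time (a new reading comes with each control period).
- snapshot(name): name is "scene" or "side" or "wrist"; returns the picture (384x512x3 uint8, blue, green, red); there is no depth.
- camera_params(name): a dict with "vfov" (degrees; the focal length in pixels is half the picture's height over the tangent of half this angle, whatever the lens; pixels are square), "cx", "cy" (the principal point, pixels), "D" ([k1, k2, p1, p2, k3] as OpenCV has them; the pictures are not rectified), "R" (3x3) and "t" (3): a world point X has camera coordinates R X + t. Camera axes: x right, y down, z forward; pixel columns grow to the right and rows downward; lengths in mm; the calibration is good to about 2 mm. A picture is of the moment at which its call begins: read the wrist's pose just before it. camera_params takes no time and is no camera call; for the wrist camera it gives the pose at the moment of the call.
- hand_in(): hands the job in; it is judged then, once.
Trained networks look in the newest picture that a camera, given by its name, has taken for a name from the list of things; names that differ only in an ending like _2 or _b are one class to them, and where a whole thing is asked for, a point or a joint stands for the part that bears it (a point fixed in the world has none). Each returns a list of dicts, best first, with "conf" (0 to 1); they miss things now and then, are a little off and sometimes report something else, mostly with a low value. They report only what shows in the picture. A call takes as long as a camera call. They do not tell look-alikes from the thing itself.
- masks_of(camera, label): "pixels" (384x512 bool, what is visible of it) and "at" ([column, row] in pixels, amid what is visible of it).
- pinpoint(camera, label): "at" ([column, row] in pixels: a listed point, or the origin of a listed thing).
The state is a dict: "time": time; "joint_pos": joint angles; "qd": joint speeds; "joint_efforts": joint torques, N m; "tool_pos": TCP position; "tcp_rot": TCP orientation; "ft_force": force on the tool from outside, world axes, zero at the start; "wrist_torque": the same for the moment, N m; "finger_gap": finger opening in mm; "grip_force": force on a finger pad.
Only numpy, scipy, OpenCV 4.12 (cv2) and the standard library are available. Lean on these libraries where they do the work, as an engineer would, in place of code of your own. Each camera call takes 0.05 s, during which the arm holds its last target. There are 200 camera calls.

TASK

Set the carrier stop of the probe station: slide the slotted aluminium fence along its slots up to the scribed line, so that its upright face comes to rest gently against the edge of the white ceramic carrier (ceramic chips if it is pushed hard). Then swing the black clamping lever clockwise, seen from above, until it is firmly hand-tight, feeling for it and not forcing it, so that the fence is locked there. Let go, and leave the positioner, the chip box and the hex key where they are.

Things in the scene. Friction and masses are not known exactly. Their poses are not given: they have to be found in the camera images.
- platen: Bare steel base plate, 320 x 360 x 20 mm, fixed on the table. Origin: centre of its underside; x is the way the fence slides towards the carrier, z up. A fixed shoulder screw (head 15 mm across, top 12 mm above the plate) stands at x = -35 mm, y = 0 in the fence's front slot, the stud of the clamping lever at x = -100 mm, y = 0 in the rear slot.
- carrier: White ceramic carrier plate, 80 (x) x 100 (y) x 8 mm, held by vacuum, fixed on the platen. Origin: bottom of the middle of the edge facing the fence, level with the platen's top; x points from that edge into the carrier, the same way as the platen's x. More than 15 N on this edge chips it.
- line (a point): Middle of the pale scribed line, 186 mm long across the platen's top, that marks where the fence's front face belongs; it runs along the carrier's edge, exactly below it. Same axes as the carrier.
- fence: Aluminium L-shaped stop fence, about 0.2 kg, lying loose on the platen; it slides 41 mm along two in-line slots, with 0.75 mm play to each side, under 1 to 2 N. Origin: bottom of the middle of its front face, level with the platen's top; x points forward to the carrier. It starts 13 to 33 mm short of the line. Base plate 60 mm wide, 6 mm thick, back to x = -145 mm.
- wall_top (a point): Middle of the top of the fence's upright front wall, 36 mm above the platen's top, 4 mm behind the front face. The wall is 8 mm thick (along x), 100 mm wide and can be pinched from above, or pushed from behind. Pressed down or lifted while it is slid, the fence binds.
- clamp: Black clamping lever with a 26 mm steel washer on the stud in the rear slot; right-hand quick-acting thread, 5 mm a turn, loose at first. Origin: on its axis at the washer's underside, about 7 mm above the platen's top; x along the arm, z up. Arm: 10 mm round bar, centre 30 mm above the origin at the hub, rising to 37 mm at its end. Starts 0.8 to 1.4 rad anticlockwise of the platen's x. Stays where left.
- hub_top (a point): Top of the lever's hub, on the axis, 38 mm above the clamp's origin; hub 21 mm across. Turned clockwise, the lever runs easily (about 1 N at its end) for 0.2 to 2.1 rad, varying from time to time; then the washer grips the fence and the lever stiffens by some 1.3 N (at 50 mm) every 0.1 rad. How far cannot be seen, only felt.
- lever_end (a point): End of the lever's arm on the bar's centre line, 60 mm out from the axis, about 44 mm above the platen's top, in a 13 mm rounded tip. Hand-tight is 5 to 7 N pushed across the arm at 50 mm from the axis (0.25 to 0.35 Nm); under 4.5 N may leave the fence loose, above 7.5 N may strip the thread.
- positioner: Bystander: steel and aluminium probe positioner with knurled knobs, 62 x 56 mm base, 70 mm high, a brass probe arm reaching 76 mm towards +y; origin at the centre of its underside. Loose on the platen beside the carrier; leave alone.
- chip_box: Bystander: black chip box with clear lid, 52 x 52 x 17 mm; origin at the centre of its underside. Loose on the platen beside the carrier; leave alone.
- hex_key: Bystander: L-shaped hex key of 5 mm steel, long leg 90 mm; origin at the middle of the long leg, on its underside. Loose on the platen to the left of the fence; leave alone.
Not all that is in view belongs to the job. What is shaped like the fence but brown or turquoise is not meant.

How it is judged (in metres and radians):
On the way, in this order (a step that is already met when the one before it is completed fails the run):
1. the fence is slid up to the scribed line, against the carrier, while the lever is still loose (x of fence in the frame of carrier between -0.0015 and 0.0015 m and contact force between clamp and fence below 12 N), for 0.2 s.
2. the lever is tightened with the fence still at the line (x of fence in the frame of carrier between -0.0015 and 0.0015 m and contact force between clamp and fence above 40 N), for 0.2 s.
At the end, for the whole second after the job is handed in: The middle of the fence's front face is within 1.5 mm of the carrier's edge (on the scribed line), the lever's washer presses on the fence with more than 40 N, and the fence is at rest (all of step 2 and linear speed of fence below 0.005 m/s); the robot touches nothing.
It fails at once if the fence is pushed against the ceramic carrier with more than 15 N (contact force between fence and carrier above 15 N).
It fails at once if the lever is over-tightened (the washer presses on the fence with more than 100 N) (contact force between clamp and fence above 100 N).
It fails at once if the probe positioner is moved more than 10 mm (distance of positioner from where it was at the start of the episode above 0.01 m).
It fails at once if the chip box is moved more than 10 mm (distance of chip_box from where it was at the start of the episode above 0.01 m).
It fails at once if the hex key is moved more than 10 mm (distance of hex_key from where it was at the start of the episode above 0.01 m).
It also fails if it takes over 61 s, if anything falls off the work surface, if the arm or the gripper's body presses on something with over 40 N, if the wrist force passes 120 N, or if a joint passes its speed limit or range.

## Working session

There is one attempt and no reset: what is moved stays moved. The work goes in short steps, Python scripts to look and compute and a tool call to move; the robot and the scene stay as the last step left them, time stands still between calls to the robot, and variables do not carry over. Pictures are saved under pics/ and viewed, at most 10 in all, crops included, and the job is handed in when it is done.

Besides the shell and the picture viewer there is one more tool, called after "Emit:" as name([rows], argument=value, ...), one row to a line, values as JSON. step_arm: Moves the arm, as the interface text tells. Its arguments: {"type":"object","properties":{"targets":{"type":"array","items":{"type":"object","properties":{"angular":{"type":"array","items":{"type":"number","minimum":-1,"maximum":1}},"dp":{"type":"array","items":{"type":"number","minimum":-1,"maximum":1}},"fingers":{"type":"number"}}}},"newtons":{"type":"number"}},"required":["targets"]}

```bash
mkdir -p pics; cat > h.py <<'E'
import numpy as np, cv2
from bench import *
def K(p):
    f=192/np.tan(np.radians(p["vfov"]/2)); return np.array([[f,0,p["cx"]],[0,f,p["cy"]],[0,0,1.]])
def ray(p,uv):
    n=cv2.undistortPoints(np.array([[uv]],float),K(p),np.array(p["D"],float))[0,0]
    R=np.array(p["R"],float);t=np.array(p["t"],float)
    d=R.T@np.array([n[0],n[1],1]);return -R.T@t,d/np.linalg.norm(d)
def onz(p,uv,z):
    o,d=ray(p,uv);return o+d*(z-o[2])/d[2]
def tri(rs):
    A=0;b=0
    for o,d in rs:
        M=np.eye(3)-np.outer(d,d);A=A+M;b=b+M@o
    X=np.linalg.solve(A,b);return X,[np.linalg.norm((np.eye(3)-np.outer(d,d))@(X-o)) for o,d in rs]
def proj(p,X):
    R=np.array(p["R"],float)
    return cv2.projectPoints(np.array(X,float).reshape(-1,1,3),cv2.Rodrigues(R)[0],np.array(p["t"],float),K(p),np.array(p["D"],float))[0][:,0]
E
python3 - <<'E'
from h import *
ims=[]
P={}
for c in("scene","side","wrist"):
    P[c]=camera_params(c); im=snapshot(c); cv2.imwrite(f"pics/{c}0.png",im); ims.append(im)
cv2.imwrite("pics/a.png",cv2.resize(np.hstack(ims[:2]),None,fx=.78,fy=.78))
for l in("line","carrier","fence","wall_top","hub_top","lever_end","clamp","platen"):
    rs=[]
    for c in P:
        r=pinpoint(c,l)
        print(l,c,[(np.round(x["at"]).tolist(),round(x["conf"],2)) for x in r[:3]])
        if r: rs.append(ray(P[c],r[0]["at"]))
    if len(rs)>1:
        X,e=tri(rs);print("   ",X.round(1),np.round(e,1))
s=sense();print(s["time"],s["tool_pos"],s["tcp_rot"],s["ft_force"])
E
```

```text
line scene [([298.0, 217.0], 0.83), ([353.0, 191.0], 0.56), ([288.0, 211.0], 0.32)]
line side [([220.0, 202.0], 0.75)]
line wrist [([263.0, 51.0], 0.82)]
    [609.8 102.6  17.4] [2.9 2.3 3.8]
carrier scene [([295.0, 214.0], 0.71)]
carrier side [([224.0, 208.0], 0.79)]
carrier wrist [([239.0, 50.0], 0.39)]
    [591.2 108.7  10.9] [7.4 2.2 9.2]
fence scene [([193.0, 295.0], 0.92), ([326.0, 156.0], 0.89), ([252.0, 131.0], 0.69)]
fence side [([281.0, 350.0], 0.74), ([150.0, 285.0], 0.67), ([228.0, 206.0], 0.62)]
fence wrist [([228.0, 317.0], 0.96), ([249.0, 54.0], 0.66)]
    [ 458.8 -113.3 -248.3] [ 39.5 265.8 252.8]
wall_top scene [([291.0, 206.0], 0.91), ([191.0, 289.0], 0.62), ([327.0, 146.0], 0.59)]
wall_top side [([224.0, 193.0], 0.92), ([284.0, 337.0], 0.72), ([310.0, 158.0], 0.66)]
wall_top wrist [([228.0, 341.0], 0.82), ([240.0, 49.0], 0.58)]
    [609.6  15.4 121.4] [ 31.8 109.2 124.3]
hub_top scene [([254.0, 184.0], 0.49)]
hub_top side [([260.0, 199.0], 0.65)]
hub_top wrist [([137.0, 72.0], 0.66)]
    [495.6  84.4  70.1] [6.1 3.4 3.9]
lever_end scene [([351.0, 190.0], 0.7), ([276.0, 179.0], 0.55)]
lever_end side [([238.0, 205.0], 0.83)]
lever_end wrist []
    [621.  156.   59.9] [90.6 90.6]
clamp scene [([258.0, 200.0], 0.56)]
clamp side []
clamp wrist [([150.0, 69.0], 0.87), ([264.0, 55.0], 0.42), ([267.0, 51.0], 0.2)]
    [494.8  88.2  12.8] [1.4 1.4]
platen scene [([294.0, 217.0], 0.85)]
platen side [([222.0, 209.0], 0.63), ([225.0, 203.0], 0.24)]
platen wrist [([246.0, 55.0], 0.66), ([251.0, 56.0], 0.57)]
    [595.7 104.6   3. ] [2.8 5.1 7.2]
1.35 [6.00001381e+02 2.46836340e-02 2.31295435e+02] [-1.79998646e+02  1.37505361e-03  9.00013710e+01] [-0.2240366  -1.0978896   0.84869636]
```

View pics/a.png

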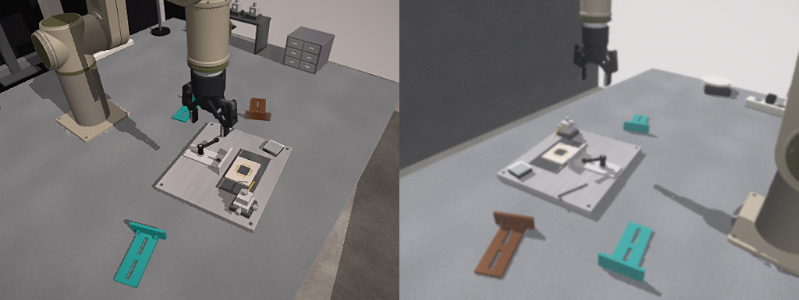

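View pics/wrist0.png

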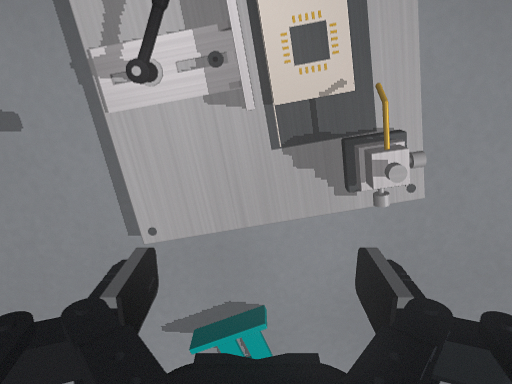

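The wrist view shows the grey fence with the lever's hub at (140,70), the carrier to its right and the positioner at (385,165). The turquoise and brown look-alikes stand off the platen. I'll move the wrist over the fence for a better look.

Emit:
step_arm([
  {"dp": [0.11,-0.06,0],"angular": [0,0,0],"fingers": 1},
  {"dp": [0.22,-0.12,0],"angular": [0,0,0],"fingers": 1},
  {"dp": [0.33,-0.18,0],"angular": [0,0,0],"fingers": 1},
  {"dp": [0.45,-0.25,0],"angular": [0,0,0],"fingers": 1},
  {"dp": [0.45,-0.25,0],"angular": [0,0,0],"fingers": 1},
  {"dp": [0.45,-0.25,0],"angular": [0,0,0],"fingers": 1},
  {"dp": [0.45,-0.25,0],"angular": [0,0,0],"fingers": 1},
  {"dp": [0.45,-0.25,0],"angular": [0,0,0],"fingers": 1},
], newtons=40)

```text
time: 2.35
tool_pos: [550.2, 89.5, 231.2]
tcp_rot: [-180.0, 0.0, 90.0]
ft_force: [0.9, 0.5, -0.5]
finger_gap: -0.3
grip_force: 0.0
```

```bash
python3 - <<'E'
from h import *
p=camera_params("wrist"); im=snapshot("wrist"); cv2.imwrite("pics/wrist1.png",im)
Z=dict(line=20,carrier=20,fence=20,wall_top=56,hub_top=65,lever_end=64,clamp=27,platen=0)
for l,z in Z.items():
    r=pinpoint("wrist",l)
    print(l,[(np.round(x["at"],1).tolist(),round(x["conf"],2),onz(p,x["at"],z).round(1).tolist()) for x in r[:2]])
m=masks_of("wrist","carrier")[0]["pixels"].astype(np.uint8)
c=max(cv2.findContours(m,0,2)[0],key=cv2.contourArea)
b=cv2.boxPoints(cv2.minAreaRect(c));print(m.sum(),[onz(p,q,28).round(1).tolist() for q in b])
print(b.round().tolist(), (-np.array(p["R"]).T@np.array(p["t"])).round(1))
s=sense();print(s["time"],s["tool_pos"],s["tcp_rot"],s["ft_force"],s["wrist_torque"],s["finger_gap"])
E
```

```text
line [([314.2, 143.5], 0.79, [611.4, 103.4, 20.0])]
carrier [([308.6, 144.5], 0.63, [605.6, 102.3, 20.0])]
fence [([293.8, 145.5], 0.83, [590.1, 101.3, 20.0])]
wall_top [([291.8, 151.0], 0.55, [584.4, 102.5, 56.0])]
hub_top [([199.8, 170.6], 0.65, [497.9, 85.7, 65.0]), ([292.2, 151.6], 0.18, [583.8, 103.7, 65.0])]
lever_end [([227.2, 110.3], 0.56, [524.9, 140.8, 64.0])]
clamp [([205.4, 161.7], 0.85, [497.8, 85.5, 27.0])]
platen [([294.0, 139.7], 0.91, [592.4, 104.1, 0.0])]
19762 [[578.5, 199.7, 28.0], [686.6, 214.3, 28.0], [739.4, 30.9, 28.0], [613.3, 10.7, 28.0]]
[[286.0, 43.0], [403.0, 26.0], [430.0, 211.0], [313.0, 228.0]] [550.5 164.7 373.7]
2.85 [550.03583622  89.98900283 231.30045506] [ 1.79997866e+02 -2.40910288e-04  8.99990934e+01] [-0.139417    0.18250412 -0.78698524] [ 0.03697412  0.02851913 -0.01853775] 0.06991699599131526
```

View pics/wrist1.png

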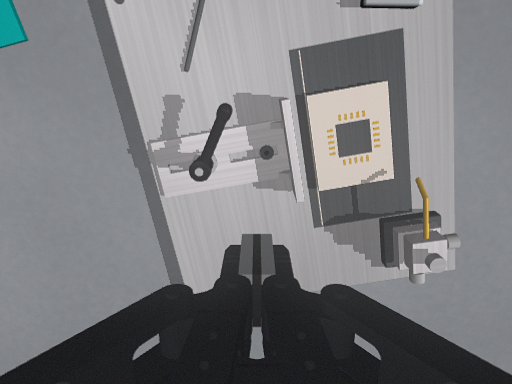

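The fence's front wall is at about (293,150) with the scribed line from (301,50) to (323,226). The lever points up-right from its hub at (200,170) to its tip at (225,110).

```bash
python3 - <<'E'
from h import *
p=camera_params("wrist")
for n,q,z in(("lt",(301,50),20),("lb",(323,226),20),("wt",(286,99),56),("wb",(300,202),56),("wtb",(281,99),56),("screw",(266,152),32),("hub",(199.5,171.5),65),("tip",(225,110),64)):
    print(n,onz(p,q,z).round(1))
a=onz(p,(301,50),20)-onz(p,(323,226),20);print("yaw",np.degrees(np.arctan2(a[1],a[0]))-90,np.linalg.norm(a))
a=onz(p,(266,152),32)-onz(p,(199.5,171.5),65);print("yaw2",np.degrees(np.arctan2(a[1],a[0])),np.linalg.norm(a))
E
```

```text
lt [593.8 194.9  20. ]
lb [625.9  10.2  20. ]
wt [577.4 150.6  56. ]
wb [593.9  51.8  56. ]
wtb [572.9 150.6  56. ]
screw [560.5  97.2  32. ]
hub [497.4  85.2  65. ]
tip [522.7 141.5  64. ]
yaw 9.86739207629364 187.41460017240385
yaw2 10.763226562213154 72.18386058569219
```

Emit:
step_arm([
  {"dp": [0.03,0.03,0.1],"angular": [0,0,-0.055],"fingers": 1},
  {"dp": [0.03,0.03,0.2],"angular": [0,0,-0.11],"fingers": 1},
  {"dp": [0.03,0.03,0.3],"angular": [0,0,-0.165],"fingers": 1},
  {"dp": [0.03,0.03,0.4],"angular": [0,0,-0.22],"fingers": 1},
  {"dp": [0.03,0.03,0.5],"angular": [0,0,-0.275],"fingers": 1},
  {"dp": [0.03,0.03,0.6],"angular": [0,0,-0.33],"fingers": 1},
  {"dp": [0.03,0.03,0.6],"angular": [0,0,-0.385],"fingers": 1},
  {"dp": [0.03,0.03,0.6],"angular": [0,0,-0.44],"fingers": 1},
])

```text
time: 3.85
tool_pos: [555.7, 96.0, 110.8]
tcp_rot: [-180.0, -0.0, 169.5]
ft_force: [-0.4, -0.2, -0.2]
finger_gap: 0.2
grip_force: 0.0
```

Emit:
step_arm([
  {"dp": [0,0,0],"angular": [0,0,-0.057],"fingers": 1},
  {"dp": [0,0,0.05],"angular": [0,0,-0.114],"fingers": 1},
  {"dp": [0,0,0.12],"angular": [0,0,-0.114],"fingers": 1},
  {"dp": [0,0,0.19],"angular": [0,0,-0.114],"fingers": 1},
  {"dp": [0,0,0.26],"angular": [0,0,-0.114],"fingers": 1},
  {"dp": [0,0,0.32],"angular": [0,0,-0.114],"fingers": 1},
  {"dp": [0,0,0.355],"angular": [0,0,-0.114],"fingers": 1},
  {"dp": [0,0,0.355],"angular": [0,0,-0.114],"fingers": 1},
])

```text
time: 4.85
tool_pos: [555.5, 96.0, 39.6]
tcp_rot: [180.0, -0.1, -170.3]
ft_force: [-0.4, -0.3, 0.6]
finger_gap: -0.0
grip_force: 0.0
```

```bash
python3 - <<'E'
from h import *
im=[snapshot(c) for c in("scene","wrist")]
F=[]
for i in range(4):
    s=sense();F.append(np.r_[s["ft_force"],s["wrist_torque"]]); snapshot("wrist")
print(np.mean(F,0).round(2),np.std(F,0).round(2),s["tool_pos"],s["tcp_rot"])
cv2.imwrite("pics/b.png",np.hstack([cv2.resize(im[0][130:300,180:390],(630,510))[:,:400],im[1][:,100:500]][::1][:1]+[cv2.resize(im[1],(400,300),)][:0]))
cv2.imwrite("pics/w2.png",im[1])
E
```

```text
[ 0.32  0.01  0.08  0.01 -0.03  0.01] [0.17 0.32 0.18 0.03 0.01 0.04] [556.53730121  96.06870182  40.98410632] [-1.79994568e+02  6.51237449e-02 -1.70282023e+02]
```

View pics/w2.png

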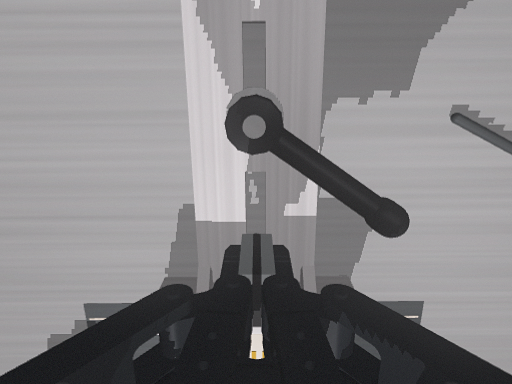

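View pics/b.png

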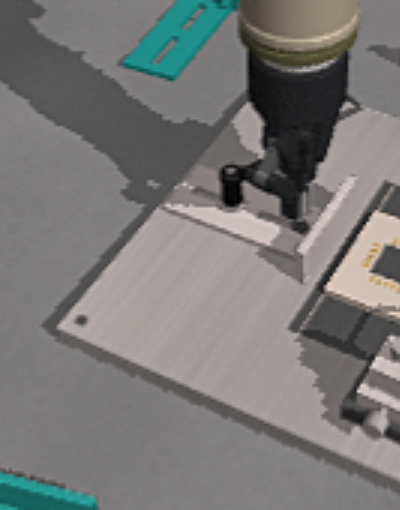

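Emit:
step_arm([
  {"dp": [-0.02,0,0],"angular": [0,0,0],"fingers": 1},
  {"dp": [-0.04,0,0],"angular": [0,0,0],"fingers": 1},
  {"dp": [-0.06,0,0],"angular": [0,0,0],"fingers": 1},
  {"dp": [-0.08,0,0],"angular": [0,0,0],"fingers": 1},
  {"dp": [-0.1,0,0],"angular": [0,0,0],"fingers": 1},
  {"dp": [-0.12,0,0],"angular": [0,0,0],"fingers": 1},
  {"dp": [-0.13,0,0],"angular": [0,0,0],"fingers": 1},
  {"dp": [-0.135,0,0],"angular": [0,0,0],"fingers": 1},
])

```text
time: 6.15
tool_pos: [582.7, 100.6, 40.2]
tcp_rot: [180.0, -0.0, -170.3]
ft_force: [-1.9, -0.2, 0.6]
finger_gap: 0.2
grip_force: 0.7
```

```bash
cat >> h.py <<'E'
def look(n=3):
    F=[]
    for i in range(n):
        snapshot("wrist");s=sense();F.append(np.r_[s["ft_force"],s["wrist_torque"]])
    F=np.mean(F,0);print("t",s["time"],"F",F.round(2),"pos",np.round(s["tool_pos"],2),np.round(s["tcp_rot"],1));return F
E
python3 - <<'E'
from h import *
look(2)
p=camera_params("scene");snapshot("scene")
for l in("fence","wall_top","line"):
    print(l,[(np.round(x["at"],1).tolist(),round(x["conf"],2),onz(p,x["at"],56 if l=="wall_top" else 20).round(1).tolist()) for x in pinpoint("scene",l)[:3]])
E
```

```text
t 6.25 F [-0.25 -0.07 -0.47 -0.01  0.03  0.02] pos [582.76 100.6   40.28] [ 180.     0.  -170.3]
fence [([250.5, 131.2], 0.83, [281.6, 311.3, 20.0]), ([327.7, 154.1], 0.76, [541.1, 359.0, 20.0]), ([292.4, 214.1], 0.62, [598.9, 97.3, 20.0])]
wall_top [([294.0, 206.0], 0.88, [604.9, 93.2, 56.0]), ([250.8, 121.3], 0.88, [282.2, 314.5, 56.0]), ([331.0, 141.4], 0.85, [538.5, 374.8, 56.0])]
line [([297.8, 216.7], 0.63, [614.6, 98.3, 20.0]), ([258.4, 198.7], 0.33, [497.3, 87.7, 20.0])]
```

Emit:
step_arm([
  {"dp": [-0.003,0,0],"angular": [0,0,0],"fingers": 1},
  {"dp": [-0.006,0,0],"angular": [0,0,0],"fingers": 1},
  {"dp": [-0.009,0,0],"angular": [0,0,0],"fingers": 1},
  {"dp": [-0.012,0,0],"angular": [0,0,0],"fingers": 1},
  {"dp": [-0.015,0,0],"angular": [0,0,0],"fingers": 1},
  {"dp": [-0.018,0,0],"angular": [0,0,0],"fingers": 1},
  {"dp": [-0.021,0,0],"angular": [0,0,0],"fingers": 1},
  {"dp": [-0.023,0,0],"angular": [0,0,0],"fingers": 1},
])

```text
time: 7.45
tool_pos: [587.2, 101.4, 40.3]
tcp_rot: [180.0, -0.0, -170.3]
ft_force: [-2.3, -0.4, 0.5]
finger_gap: 0.4
grip_force: 0.8
```

Emit:
step_arm([
  {"dp": [-0.001,0,0],"angular": [0,0,0],"fingers": 1},
  {"dp": [-0.001,0,0],"angular": [0,0,0],"fingers": 1},
  {"dp": [-0.002,0,0],"angular": [0,0,0],"fingers": 1},
  {"dp": [-0.002,0,0],"angular": [0,0,0],"fingers": 1},
  {"dp": [-0.003,0,0],"angular": [0,0,0],"fingers": 1},
  {"dp": [-0.003,0,0],"angular": [0,0,0],"fingers": 1},
  {"dp": [-0.004,0,0],"angular": [0,0,0],"fingers": 1},
  {"dp": [-0.004,0,0],"angular": [0,0,0],"fingers": 1},
])

```text
time: 8.45
tool_pos: [588.0, 101.5, 40.3]
tcp_rot: [-180.0, 0.0, -170.3]
ft_force: [-0.7, -0.4, 1.0]
finger_gap: -0.2
grip_force: 0.6
```

Emit:
step_arm([
  {"dp": [-0.001,0,0],"angular": [0,0,0],"fingers": 1},
  {"dp": [-0.001,0,0],"angular": [0,0,0],"fingers": 1},
  {"dp": [-0.002,0,0],"angular": [0,0,0],"fingers": 1},
  {"dp": [-0.002,0,0],"angular": [0,0,0],"fingers": 1},
  {"dp": [-0.003,0,0],"angular": [0,0,0],"fingers": 1},
  {"dp": [-0.003,0,0],"angular": [0,0,0],"fingers": 1},
  {"dp": [-0.004,0,0],"angular": [0,0,0],"fingers": 1},
  {"dp": [-0.004,0,0],"angular": [0,0,0],"fingers": 1},
])

```text
time: 9.45
tool_pos: [588.5, 101.6, 40.3]
tcp_rot: [180.0, -0.0, -170.3]
ft_force: [-4.0, -1.6, 3.0]
finger_gap: 0.2
grip_force: 2.1
```

```bash
python3 - <<'E'
from h import *
look(2)
p=camera_params("side");im=snapshot("side")
q=camera_params("scene");im2=snapshot("scene")
a=cv2.resize(im[160:260,170:290],(480,400),interpolation=cv2.INTER_CUBIC)
u,v=proj(q,[605,103,20])[0].astype(int);b=cv2.resize(im2[v-50:v+50,u-40:u+40],(320,400),interpolation=cv2.INTER_CUBIC)
cv2.imwrite("pics/c.png",np.hstack([a,b]))
E
```

```text
t 9.55 F [-4.59 -1.1   2.98 -0.09  0.69  0.  ] pos [588.52 101.6   40.26] [ 180.    -0.  -170.3]
```

View pics/c.png

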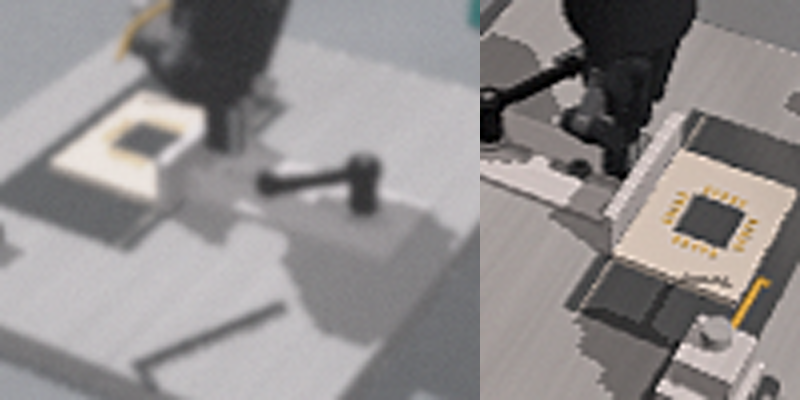

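The wall now looks to be against the ceramic edge in both views. I'll confirm with one tiny push.

Emit:
step_arm([
  {"dp": [0,0,0],"angular": [0,0,0],"fingers": 1},
  {"dp": [-0.001,0,0],"angular": [0,0,0],"fingers": 1},
  {"dp": [-0.001,0,0],"angular": [0,0,0],"fingers": 1},
  {"dp": [-0.001,0,0],"angular": [0,0,0],"fingers": 1},
  {"dp": [-0.001,0,0],"angular": [0,0,0],"fingers": 1},
  {"dp": [-0.001,0,0],"angular": [0,0,0],"fingers": 1},
  {"dp": [-0.001,0,0],"angular": [0,0,0],"fingers": 1},
  {"dp": [-0.001,0,0],"angular": [0,0,0],"fingers": 1},
])

```text
time: 10.65
tool_pos: [588.6, 101.6, 40.3]
tcp_rot: [-180.0, -0.0, -170.3]
ft_force: [-5.4, -0.6, 4.5]
finger_gap: -0.1
grip_force: 3.0
```

```bash
python3 - <<'E'
from h import *
look(3)
E
```

```text
t 10.8 F [-6.1  -1.52  3.89 -0.17  0.9   0.02] pos [588.58 101.6   40.26] [-180.    -0.  -170.3]
```

The force rose from 4.6 to 6.1 N with no motion, so the fence is on the carrier. I'll back off and go round to the anticlockwise side of the lever.

Emit:
step_arm([
  {"dp": [0.03,0,0],"angular": [0,0,0],"fingers": 1},
  {"dp": [0.08,0,-0.03],"angular": [0,0,0],"fingers": 1},
  {"dp": [0.1,0,-0.15],"angular": [0,0,0],"fingers": 1},
  {"dp": [0.1,0,-0.35],"angular": [0,0,0.04],"fingers": 1},
  {"dp": [0.2,0.09,-0.35],"angular": [0,0,0.08],"fingers": 1},
  {"dp": [0.3,0.18,-0.35],"angular": [0,0,0.12],"fingers": 1},
  {"dp": [0.4,0.27,-0.35],"angular": [0,0,0.16],"fingers": 1},
  {"dp": [0.446,0.27,-0.35],"angular": [0,0,0.193],"fingers": 1},
])

```text
time: 11.8
tool_pos: [490.6, 140.7, 110.7]
tcp_rot: [180.0, 0.0, 154.8]
ft_force: [0.1, -0.2, 0.2]
finger_gap: 0.2
grip_force: 0.0
```

Emit:
step_arm([
  {"dp": [0,0,0.04],"angular": [0,0,0],"fingers": 1},
  {"dp": [0,0,0.1],"angular": [0,0,0],"fingers": 1},
  {"dp": [0,0,0.16],"angular": [0,0,0],"fingers": 1},
  {"dp": [0,0,0.22],"angular": [0,0,0],"fingers": 1},
  {"dp": [0,0,0.27],"angular": [0,0,0],"fingers": 1},
  {"dp": [0,0,0.3],"angular": [0,0,0],"fingers": 1},
  {"dp": [0,0,0.3],"angular": [0,0,0],"fingers": 1},
  {"dp": [0,0,0.3],"angular": [0,0,0],"fingers": 1},
])

```text
time: 12.8
tool_pos: [492.3, 139.9, 50.7]
tcp_rot: [180.0, 0.0, 155.0]
ft_force: [-0.2, 0.0, -1.3]
finger_gap: -0.2
grip_force: 0.0
```

```bash
python3 - <<'E'
from h import *
look(3)
q=camera_params("scene");im2=snapshot("scene")
p=camera_params("wrist");w=snapshot("wrist")
for l,z in (("hub_top",65),("lever_end",64),("clamp",27),("wall_top",56)):
    for c,pp in(("scene",q),("wrist",p)):
        print(l,c,[(np.round(x["at"],1).tolist(),round(x["conf"],2),onz(pp,x["at"],z).round(1).tolist()) for x in pinpoint(c,l)[:2]])
u,v=proj(q,[520,110,40])[0].astype(int);b=cv2.resize(im2[v-48:v+48,u-36:u+36],(288,384),interpolation=cv2.INTER_CUBIC)
cv2.imwrite("pics/d.png",np.hstack([w,b]))
E
```

```text
t 12.95 F [ 0.59  0.6   0.04 -0.02  0.04  0.03] pos [492.31 139.91  50.85] [180.   0. 155.]
hub_top scene []
hub_top wrist []
lever_end scene [([278.3, 179.5], 0.51, [522.4, 139.6, 64.0]), ([296.6, 205.4], 0.34, [612.9, 92.1, 64.0])]
lever_end wrist []
clamp scene [([257.2, 201.0], 0.48, [504.7, 73.9, 27.0])]
clamp wrist [([169.9, 277.8], 0.68, [498.5, 83.9, 27.0])]
wall_top scene [([249.3, 121.0], 0.89, [277.2, 313.0, 56.0]), ([187.1, 291.6], 0.86, [574.7, -228.8, 56.0])]
wall_top wrist []
```

View pics/d.png

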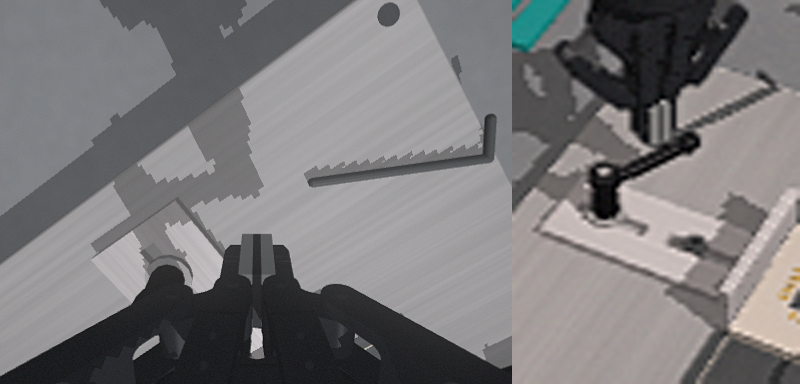

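The fingers stand on the anticlockwise side of the arm, and the lever end is at about (522,140) in world mm. Now I'll approach the arm.

Emit:
step_arm([
  {"dp": [-0.01,0,0],"angular": [0,0,0],"fingers": 1},
  {"dp": [-0.02,0,0],"angular": [0,0,0],"fingers": 1},
  {"dp": [-0.03,0,0],"angular": [0,0,0],"fingers": 1},
  {"dp": [-0.04,0,0],"angular": [0,0,0],"fingers": 1},
  {"dp": [-0.05,0,0],"angular": [0,0,0],"fingers": 1},
  {"dp": [-0.06,0,0],"angular": [0,0,0],"fingers": 1},
  {"dp": [-0.06,0,0],"angular": [0,0,0],"fingers": 1},
  {"dp": [-0.06,0,0],"angular": [0,0,0],"fingers": 1},
])

```text
time: 14.45
tool_pos: [502.8, 134.7, 50.3]
tcp_rot: [180.0, 0.0, 155.0]
ft_force: [0.3, -0.4, -0.1]
finger_gap: 0.1
grip_force: 0.0
```

Emit:
step_arm([
  {"dp": [-0.0103,0.0032,0],"angular": [0,0,0.0139],"fingers": 1},
  {"dp": [-0.0208,0.0061,0],"angular": [0,0,0.0278],"fingers": 1},
  {"dp": [-0.0314,0.0083,0],"angular": [0,0,0.0417],"fingers": 1},
  {"dp": [-0.042,0.0103,0],"angular": [0,0,0.0556],"fingers": 1},
  {"dp": [-0.0529,0.0117,0],"angular": [0,0,0.0694],"fingers": 1},
  {"dp": [-0.0635,0.0127,0],"angular": [0,0,0.0833],"fingers": 1},
  {"dp": [-0.0635,0.0127,0],"angular": [0,0,0.0833],"fingers": 1},
  {"dp": [-0.0635,0.0127,0],"angular": [0,0,0.0833],"fingers": 1},
])

```text
time: 15.45
tool_pos: [515.2, 131.7, 50.3]
tcp_rot: [-180.0, -0.0, 140.0]
ft_force: [-0.7, -1.0, 0.2]
finger_gap: 0.0
grip_force: 0.2
```

```bash
cat >> h.py <<'E'
def push(n=3):
    F=look(n);y=np.radians(sense()["tcp_rot"][2])
    print("push",round(F[0]*np.cos(y)+F[1]*np.sin(y),2),"along",round(F[0]*np.sin(y)-F[1]*np.cos(y),2))
E
python3 -c "
from h import *
push(3)"
```

```text
t 15.6 F [-0.84 -0.4   0.16 -0.02  0.05 -0.02] pos [515.27 131.7   50.29] [-180.   -0.  140.]
push 0.39 along -0.85
```

Emit:
step_arm([
  {"dp": [-0.0103,0.0032,0],"angular": [0,0,0.0139],"fingers": 1},
  {"dp": [-0.0208,0.0061,0],"angular": [0,0,0.0278],"fingers": 1},
  {"dp": [-0.0314,0.0083,0],"angular": [0,0,0.0417],"fingers": 1},
  {"dp": [-0.042,0.0103,0],"angular": [0,0,0.0556],"fingers": 1},
  {"dp": [-0.0529,0.0117,0],"angular": [0,0,0.0694],"fingers": 1},
  {"dp": [-0.0635,0.0127,0],"angular": [0,0,0.0833],"fingers": 1},
  {"dp": [-0.0635,0.0127,0],"angular": [0,0,0.0833],"fingers": 1},
  {"dp": [-0.0635,0.0127,0],"angular": [0,0,0.0833],"fingers": 1},
])

```text
time: 16.6
tool_pos: [526.7, 125.5, 50.3]
tcp_rot: [180.0, 0.0, 125.1]
ft_force: [-0.2, 0.2, 0.9]
finger_gap: 0.2
grip_force: 0.2
```

```bash
python3 -c "
from h import *
push(3)"
```

```text
t 16.75 F [-0.16 -0.04 -0.2  -0.02  0.07 -0.  ] pos [526.69 125.52  50.33] [180.   0. 125.]
push 0.06 along -0.15
```

Emit:
step_arm([
  {"dp": [-0.0103,0.0032,0],"angular": [0,0,0.0139],"fingers": 1},
  {"dp": [-0.0208,0.0061,0],"angular": [0,0,0.0278],"fingers": 1},
  {"dp": [-0.026,0.0072,0],"angular": [0,0,0.0347],"fingers": 1},
  {"dp": [-0.0314,0.0083,0],"angular": [0,0,0.0417],"fingers": 1},
  {"dp": [-0.0366,0.0093,0],"angular": [0,0,0.0486],"fingers": 1},
  {"dp": [-0.042,0.0103,0],"angular": [0,0,0.0556],"fingers": 1},
  {"dp": [-0.0529,0.0117,0],"angular": [0,0,0.0694],"fingers": 1},
  {"dp": [-0.0635,0.0127,0],"angular": [0,0,0.0833],"fingers": 1},
])

```text
time: 17.75
tool_pos: [536.1, 116.5, 50.2]
tcp_rot: [-180.0, -0.0, 109.9]
ft_force: [0.2, 0.4, -0.4]
finger_gap: -0.1
grip_force: 0.4
```

```bash
python3 -c "
from h import *
push(3)"
```

```text
t 17.9 F [-0.39 -0.48  0.3   0.01  0.11 -0.02] pos [536.22 116.39  50.35] [180.   0. 110.]
push -0.32 along -0.53
```

Emit:
step_arm([
  {"dp": [-0.0103,0.0032,0],"angular": [0,0,0.0139],"fingers": 1},
  {"dp": [-0.0208,0.0061,0],"angular": [0,0,0.0278],"fingers": 1},
  {"dp": [-0.026,0.0072,0],"angular": [0,0,0.0347],"fingers": 1},
  {"dp": [-0.0314,0.0083,0],"angular": [0,0,0.0417],"fingers": 1},
  {"dp": [-0.0366,0.0093,0],"angular": [0,0,0.0486],"fingers": 1},
  {"dp": [-0.042,0.0103,0],"angular": [0,0,0.0556],"fingers": 1},
  {"dp": [-0.0529,0.0117,0],"angular": [0,0,0.0694],"fingers": 1},
  {"dp": [-0.0635,0.0127,0],"angular": [0,0,0.0833],"fingers": 1},
])

```text
time: 18.9
tool_pos: [542.9, 105.4, 50.3]
tcp_rot: [180.0, -0.0, 94.9]
ft_force: [-0.4, 0.2, -0.5]
finger_gap: -0.2
grip_force: 0.3
```

```bash
python3 -c "
from h import *
push(3)
q=camera_params('scene');im2=snapshot('scene')
print([(x['at'],x['conf'],onz(q,x['at'],64).round(1)) for x in pinpoint('scene','lever_end')[:2]])
u,v=proj(q,[540,110,40])[0].astype(int)
cv2.imwrite('pics/e.png',cv2.resize(im2[v-48:v+48,u-60:u+60],(480,384),interpolation=cv2.INTER_CUBIC))"
```

```text
t 19.05 F [-0.01 -0.04 -0.08  0.01  0.04 -0.03] pos [542.89 105.28  50.33] [180.   0.  95.]
push -0.04 along -0.01
[([275.7, 194.9], 0.69, array([551.6,  90.3,  64. ]))]
```

View pics/e.png

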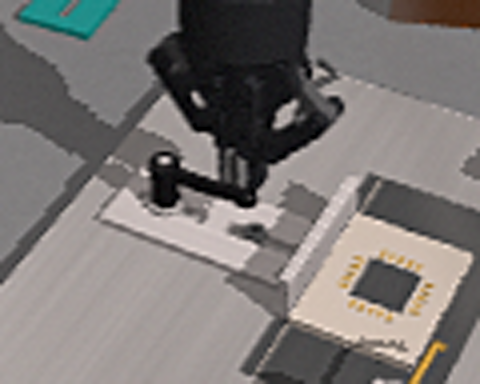

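The lever follows the fingers and is still running free. I'll continue.

Emit:
step_arm([
  {"dp": [-0.0103,0.0032,0],"angular": [0,0,0.0139],"fingers": 1},
  {"dp": [-0.0208,0.0061,0],"angular": [0,0,0.0278],"fingers": 1},
  {"dp": [-0.026,0.0072,0],"angular": [0,0,0.0347],"fingers": 1},
  {"dp": [-0.0314,0.0083,0],"angular": [0,0,0.0417],"fingers": 1},
  {"dp": [-0.0366,0.0093,0],"angular": [0,0,0.0486],"fingers": 1},
  {"dp": [-0.042,0.0103,0],"angular": [0,0,0.0556],"fingers": 1},
  {"dp": [-0.0529,0.0117,0],"angular": [0,0,0.0694],"fingers": 1},
  {"dp": [-0.0635,0.0127,0],"angular": [0,0,0.0833],"fingers": 1},
])

```text
time: 20.15
tool_pos: [546.5, 93.0, 50.3]
tcp_rot: [180.0, -0.0, 79.9]
ft_force: [0.3, 1.5, -0.5]
finger_gap: 0.0
grip_force: 0.3
```

```bash
python3 -c "
from h import *
push(3)"
```

```text
t 20.3 F [ 0.46 -0.13 -0.09  0.02  0.05  0.03] pos [546.47  92.86  50.3 ] [180.   0.  80.]
push -0.05 along 0.48
```

Emit:
step_arm([
  {"dp": [-0.0103,0.0032,0],"angular": [0,0,0.0139],"fingers": 1},
  {"dp": [-0.0208,0.0061,0],"angular": [0,0,0.0278],"fingers": 1},
  {"dp": [-0.026,0.0072,0],"angular": [0,0,0.0347],"fingers": 1},
  {"dp": [-0.0314,0.0083,0],"angular": [0,0,0.0417],"fingers": 1},
  {"dp": [-0.0366,0.0093,0],"angular": [0,0,0.0486],"fingers": 1},
  {"dp": [-0.042,0.0103,0],"angular": [0,0,0.0556],"fingers": 1},
  {"dp": [-0.0529,0.0117,0],"angular": [0,0,0.0694],"fingers": 1},
  {"dp": [-0.0635,0.0127,0],"angular": [0,0,0.0833],"fingers": 1},
])

```text
time: 21.3
tool_pos: [546.9, 80.2, 50.4]
tcp_rot: [180.0, -0.0, 64.9]
ft_force: [1.3, 2.4, -0.8]
finger_gap: -0.3
grip_force: 1.1
```

```bash
python3 -c "
from h import *
push(3)"
```

```text
t 21.45 F [ 0.82  1.27 -0.22  0.24 -0.11  0.04] pos [546.82  80.05  50.36] [180.  -0.  65.]
push 1.5 along 0.21
```

Stiffening has begun, so I'll take smaller steps.

Emit:
step_arm([
  {"dp": [-0.003,0.001,0],"angular": [0,0,0.0035],"fingers": 1},
  {"dp": [-0.006,0.0018,0],"angular": [0,0,0.007],"fingers": 1},
  {"dp": [-0.0085,0.0026,0],"angular": [0,0,0.0105],"fingers": 1},
  {"dp": [-0.0103,0.0032,0],"angular": [0,0,0.0139],"fingers": 1},
  {"dp": [-0.013,0.0039,0],"angular": [0,0,0.0174],"fingers": 1},
  {"dp": [-0.0156,0.0047,0],"angular": [0,0,0.0208],"fingers": 1},
  {"dp": [-0.0182,0.0054,0],"angular": [0,0,0.0243],"fingers": 1},
  {"dp": [-0.0208,0.0061,0],"angular": [0,0,0.0278],"fingers": 1},
])

```text
time: 22.45
tool_pos: [546.2, 75.8, 50.3]
tcp_rot: [180.0, -0.0, 60.0]
ft_force: [0.9, 3.5, -0.9]
finger_gap: 0.1
grip_force: 1.8
```

```bash
python3 -c "
from h import *
push(4)"
```

```text
t 22.65 F [ 1.91  2.58 -0.21  0.43 -0.3   0.04] pos [546.14  75.75  50.35] [180.  -0.  60.]
push 3.19 along 0.37
```

Emit:
step_arm([
  {"dp": [-0.003,0.001,0],"angular": [0,0,0.0035],"fingers": 1},
  {"dp": [-0.006,0.0018,0],"angular": [0,0,0.007],"fingers": 1},
  {"dp": [-0.0085,0.0026,0],"angular": [0,0,0.0105],"fingers": 1},
  {"dp": [-0.0103,0.0032,0],"angular": [0,0,0.0139],"fingers": 1},
  {"dp": [-0.013,0.0039,0],"angular": [0,0,0.0174],"fingers": 1},
  {"dp": [-0.0156,0.0047,0],"angular": [0,0,0.0208],"fingers": 1},
  {"dp": [-0.0182,0.0054,0],"angular": [0,0,0.0243],"fingers": 1},
  {"dp": [-0.0208,0.0061,0],"angular": [0,0,0.0278],"fingers": 1},
])

```text
time: 23.65
tool_pos: [545.2, 71.5, 50.3]
tcp_rot: [180.0, -0.0, 55.0]
ft_force: [3.7, 3.9, -0.7]
finger_gap: 0.1
grip_force: 2.2
```

```bash
python3 -c "
from h import *
push(4)"
```

```text
t 23.85 F [ 3.43  2.67 -0.21  0.47 -0.53  0.01] pos [545.14  71.52  50.34] [180.  -0.  55.]
push 4.15 along 1.28
```

Emit:
step_arm([
  {"dp": [-0.003,0.001,0],"angular": [0,0,0.0035],"fingers": 1},
  {"dp": [-0.006,0.0018,0],"angular": [0,0,0.007],"fingers": 1},
  {"dp": [-0.0085,0.0026,0],"angular": [0,0,0.0105],"fingers": 1},
  {"dp": [-0.0103,0.0032,0],"angular": [0,0,0.0139],"fingers": 1},
  {"dp": [-0.013,0.0039,0],"angular": [0,0,0.0174],"fingers": 1},
  {"dp": [-0.0156,0.0047,0],"angular": [0,0,0.0208],"fingers": 1},
  {"dp": [-0.0182,0.0054,0],"angular": [0,0,0.0243],"fingers": 1},
  {"dp": [-0.0208,0.0061,0],"angular": [0,0,0.0278],"fingers": 1},
])

```text
time: 24.85
tool_pos: [543.9, 67.5, 50.4]
tcp_rot: [180.0, -0.0, 50.0]
ft_force: [4.9, 3.3, -1.3]
finger_gap: 0.2
grip_force: 2.7
```

```bash
python3 -c "
from h import *
push(5)"
```

```text
t 25.1 F [ 3.88  3.03 -0.23  0.53 -0.64  0.03] pos [543.86  67.43  50.39] [180.  -0.  50.]
push 4.82 along 1.03
```

Emit:
step_arm([
  {"dp": [-0.002,0.0007,0],"angular": [0,0,0.0028],"fingers": 1},
  {"dp": [-0.0042,0.0013,0],"angular": [0,0,0.0056],"fingers": 1},
  {"dp": [-0.0062,0.0019,0],"angular": [0,0,0.0083],"fingers": 1},
  {"dp": [-0.0083,0.0025,0],"angular": [0,0,0.0111],"fingers": 1},
  {"dp": [-0.0104,0.0032,0],"angular": [0,0,0.0139],"fingers": 1},
  {"dp": [-0.0125,0.0038,0],"angular": [0,0,0.0167],"fingers": 1},
  {"dp": [-0.0145,0.0044,0],"angular": [0,0,0.0194],"fingers": 1},
  {"dp": [-0.0166,0.005,0],"angular": [0,0,0.0222],"fingers": 1},
])

```text
time: 26.1
tool_pos: [542.6, 64.4, 50.4]
tcp_rot: [180.0, -0.0, 46.0]
ft_force: [4.1, 3.9, -0.3]
finger_gap: -0.2
grip_force: 3.0
```

```bash
python3 -c "
from h import *
push(5)"
```

```text
t 26.35 F [ 4.77  3.33 -1.46  0.59 -0.75  0.06] pos [542.62  64.32  50.4 ] [180.  -0.  46.]
push 5.71 along 1.11
```

About 5.7 N held, which is hand-tight. I'll back off, lift clear and check.

Emit:
step_arm([
  {"dp": [0.02,0,0],"angular": [0,0,0],"fingers": 1},
  {"dp": [0.06,0,0],"angular": [0,0,0],"fingers": 1},
  {"dp": [0.1,0,0],"angular": [0,0,0],"fingers": 1},
  {"dp": [0.1,0,-0.15],"angular": [0,0,0],"fingers": 1},
  {"dp": [0.1,0,-0.4],"angular": [0,0,0],"fingers": 1},
  {"dp": [0.1,0,-0.7],"angular": [0,0,0],"fingers": 1},
  {"dp": [0.1,0,-0.9],"angular": [0,0,0],"fingers": 1},
  {"dp": [0.1,0,-0.9],"angular": [0,0,0],"fingers": 1},
])

```text
time: 27.35
tool_pos: [558.8, 79.0, 235.3]
tcp_rot: [179.7, -0.3, 46.0]
ft_force: [0.2, 0.6, -0.7]
finger_gap: -0.0
grip_force: 0.0
```

```bash
python3 -c "
from h import *
look(2)
p=camera_params('wrist');w=snapshot('wrist');cv2.imwrite('pics/f.png',w)
for l,z in (('hub_top',65),('lever_end',64),('wall_top',56),('fence',20),('line',20)):
    print(l,[(np.round(x['at'],1).tolist(),round(x['conf'],2),onz(p,x['at'],z).round(1).tolist()) for x in pinpoint('wrist',l)[:2]])"
```

```text
t 27.45 F [-0.09  0.24 -0.84 -0.02  0.03 -0.02] pos [556.34  78.86 230.12] [180.   0.  46.]
hub_top [([206.3, 203.2], 0.84, [497.6, 86.4, 65.0])]
lever_end [([271.5, 199.1], 0.62, [545.3, 45.7, 64.0])]
wall_top [([437.0, 333.8], 0.73, [567.9, -201.6, 56.0]), ([271.0, 112.3], 0.61, [600.6, 104.8, 56.0])]
fence [([416.7, 309.7], 0.89, [566.1, -193.3, 20.0]), ([277.4, 105.5], 0.67, [608.9, 102.0, 20.0])]
line [([277.7, 102.3], 0.94, [611.3, 104.1, 20.0])]
```

View pics/f.png

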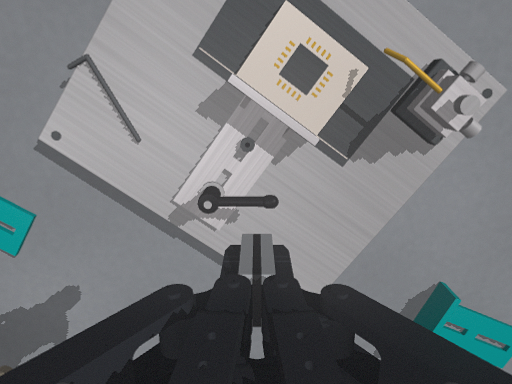

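The fence wall (from (232,78) to (317,140)) lies along the carrier edge and the scribed line. The lever stayed at (208,202) to (271,200), and the bystanders look undisturbed. Handing in.

```bash
python3 -c "
from bench import *
print(hand_in())"
```

```text
the job is handed in; nothing more can be done
None
```

I slid the fence up against the carrier at the scribed line (about 6 N at most), tightened the lever clockwise to about 5.7 N held at roughly 47 mm from the axis, released it with the bystanders looking undisturbed, and handed the job in; no verdict came back.

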